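# Shim up a stone sample with a levelling wedge

### The job

Pick up the orange levelling wedge, lay it on the wooden base in front of the green stone slab with its thin end towards the slab, and push it straight in under the middle of the slab's front edge until that edge has just lifted off its two brass rests, by about 5 mm (the white line on the wedge then lies at the edge), not more than 9 mm. Lift the slab with the wedge alone, without touching it with the gripper, and leave the other samples where they are. Finish while still holding the wedge in place under the slab: do not let go.

Things in the scene. Friction and masses are not known exactly. Their poses are not given: they have to be found in the camera images.
- wedge_grip (a point): Centre of the heel block of the loose orange levelling wedge (80 g), which starts on the table left or right of the base. Heel 36 mm long (x), 28 mm wide (y), 36 mm tall; this point is 18 mm above the wedge's flat underside. x points along the wedge to its thin end, z up. From 18 mm ahead of this point a slope falls to the tip, 98 mm ahead.
- wedge_tip (a point): Middle of the lower edge of the wedge's thin end, at underside height; axes as wedge_grip. The slope is 80 mm long, 28 mm wide, straight, 3 mm high at this blunt tip and 19 mm at the heel (rises 0.2 mm per mm). A white line crosses it 40 mm behind the tip, where it is 11 mm high.
- base_entry (a point): Point on the top face of the fixed wooden base plate (8 mm above the table), below the middle of the slab's front edge. x points level in under the slab, away from the robot (the push direction), y along the slab's front edge, z up. The bare plate reaches 140 mm in front of this point. The gap under the slab is 6 mm high, 120 mm wide.
- base: The base: wooden plate 315 x 190 x 8 mm; origin 8 mm below base_entry, same axes. Under the slab two brass rests 12 mm wide, 6 mm tall run along x, centred at y = +-66 mm. A steel stop behind the slab (front face at x = 152 mm, top 26 mm above the table) and two side strips (y = +-84 mm, top 22 mm above the table) keep it in place.
- slab_front (a point): Middle of the lower front edge of the loose dark green stone slab, 150 (x) x 160 (y) x 12 mm, 0.6 to 0.95 kg, lying on the rests; x to its rear. At the start it is 6 mm above base_entry. Its rear edge stays on the rests as the front rises. The push takes some 5 to 20 N; the slab may first slide back 2 mm to the stop.
- sample_block: Bystander: cream stone block 90 x 70 x 22 mm with two green samples on top (30 mm high in all), on the table on the other side of the base from the wedge. Origin: centre of its underside.
- bowl: Bystander: clear glass bowl, 130 mm across, 60 mm high, left of the base towards the far side. Origin: centre of its underside.
- bar_handle: Bystander: black cabinet bar handle 160 mm long (y), 12 mm thick, 35 mm high, right of the base towards the far side. Origin: under its middle, on the table.
Mind the look-alikes: they are no part of the job. Of the things that look like the part that bears wedge_grip, take the one that is nearest to the robot's base at the start. Of the things that look like the part that bears slab_front, the larger one is meant.

How it is judged:
By the outcome, as a careful person would: the job done as asked, in the order asked, and still so for the second after the job is handed in, while the arm keeps its last pose, push and grip.
It also fails if it takes over 42 s, if anything falls off the work surface, if the arm or the gripper's body presses on something with over 40 N, if the wrist force passes 120 N, or if a joint passes its speed limit or range.

### The arm

A 6-joint arm with a two-finger parallel gripper is mounted at the origin on the work surface. World frame = base frame: x ahead of the robot, y to its left, z up, the work surface at z = 0. Lengths are in m, angles in rad, forces in N, time in s.
With the tool pointing down it reaches from about 0.3 to 0.775 m from the base axis. Payload 14.6 kg.
Tool frame: the origin (TCP) lies at the very end of the fingers, on their centre line; the grasp point (between the pads) lies 19 mm behind it; z points along the fingers, x is the direction in which the jaws open and shut, and the axes are right-handed (so a half turn about z gives the same grasp; the last joint's range is limited). The gripper opens to 94 mm and grips with 3 to 60 N. Pads are 16 mm wide; open, the fingers measure 119 mm over their backs; the gripper's body (75 mm by 177 mm) begins 78 mm behind the grasp point.
Start: joints at [1.181, 0.3, 1.521, -0, 1.321, -0.067], TCP at [0.174, 0.522, 0.205] pointing down, gripper open.
Joint ranges: [-3.03, 3.03], [-0.79, 2.21], [0.23, 2.52], [-1.04, 4.18], [0, 3.07], [-2.55, 2.55]. Speed limits (rad/s): [2.22, 2.22, 2.57, 3.14, 3.14, 3.14].

### API

Orientations are given as [roll, pitch, yaw] about the fixed x, y, z axes, in that order (R = Rz(yaw) Ry(pitch) Rx(roll)).
In Python, from station import ctrl gives the robot as it stands.
- The arm moves only by the shell command python3 -m inch 'ROWS' [FORCE]. ROWS is JSON, one flat list of numbers, 7 for each row, row after row: the shift along the tool's x, y, z in cm, then the turn, a rotation vector about the tool's x, y, z in rad, then the opening, from 0 (shut) to 1 (fully open). In form: [tx, ty, tz, wx, wy, wz, claw, tx, ty, tz, wx, wy, wz, claw, ...]. A call has 1 to 20 rows; each row shifts and turns the commanded pose from where the row before left it, along the tool's axes as they then stand; what a row does not reach is not made up. A row lasts 1/8 s, in which the tool goes at most 62.5 mm and 10.7 degrees, less where a joint would pass 70% of its speed; a pose out of reach is approached as far as the arm can. A call is refused whole if a number of a shift passes 6.25 or a number of a turn 0.188, either way. A call with a gripper value outside its range is refused whole. The fingers move at their own pace and stop on an object; FORCE is the grip in N (left out, the last holds). Time passes only in rows, so rows that do not move let the fingers close. It gives the time, the measured TCP pose, the force and the opening at its end, in the units of the state.
- ctrl.get_obs(): the state, without advancing time (a new reading comes with each control period).
- ctrl.camera(name): name is "side" or "top" or "wrist"; returns (picture, depth): 480x640x3 uint8, red, green, blue; 480x640 float32, m along the optical axis (not along the pixel's ray), 0 where there is no reading.
- ctrl.camera_params(name): a dict with "vertical_fov" (degrees; the focal length in pixels is half the picture's height over the tangent of half this angle, whatever the lens; pixels are square), "cx", "cy" (the principal point, pixels), "camera_from_world" (4x4, takes a point from world to camera coordinates); the wrist camera has in their place "mount" (4x4, takes a point from camera to tool coordinates, whose origin is the TCP and whose axes are the tool frame's). Camera axes: x right, y down, z forward; pixel columns grow to the right and rows downward; lengths in m; the calibration is good to about 2 mm. A picture is of the moment at which its call begins: read the wrist's pose just before it. camera_params takes no time and is no camera call.
- ctrl.hand_in(): hands the job in, once; it reports no verdict.
Trained networks look in the newest picture that a camera, given by its name, has taken for a name from the list of things; names that differ only in an ending like _2 or _b are one class to them, and where a whole thing is asked for, a point or a joint stands for the part that bears it (a point fixed in the world has none). Each returns a list of dicts, best first, with "score" (0 to 1); they miss things now and then, are a little off and sometimes report something else, mostly with a low value. They report only what shows in the picture. A call takes as long as a camera call. They do not tell look-alikes from the thing itself.
- ctrl.spot_in(camera, label): "bbox" ([centre column, centre row, width, height] in pixels, round what is visible of it).
- ctrl.place_of(camera, label): "centre" ([column, row] in pixels: a listed point, or the origin of a listed thing).
The state is a dict: "time_s": time; "qpos": joint angles; "joint_vel": joint speeds; "tau": joint torques, N m; "ee_pos": TCP position; "eef_rot": TCP orientation; "force": force on the tool from outside, world axes, zero at the start; "moment": the same for the moment, N m; "grip_width": finger opening in m.
Only numpy, scipy, OpenCV 4.12 (cv2) and the standard library are available. Lean on these libraries where they do the work, as an engineer would, in place of code of your own. Each camera call takes 0.05 s, during which the arm holds its last target. There are 200 camera calls.

## Working session

There is one attempt and no reset: what is moved stays moved. The work goes in short steps, Python scripts to look and compute and a shell command to move; the robot and the scene stay as the last step left them, time stands still between calls to the robot, and variables do not carry over. Pictures are saved under pics/ and viewed, about 8 in all and at most 12, crops included, and the job is handed in when it is done.

```bash
mkdir -p pics; ls; cat > h.py <<'E'
import numpy as np, cv2
from scipy.spatial.transform import Rotation as R
from station import ctrl
def K(p): return 240/np.tan(np.radians(p["vertical_fov"])/2)
def cam(name):
    o=ctrl.get_obs(); img,d=ctrl.camera(name); p=ctrl.camera_params(name)
    if name=="wrist":
        T=np.eye(4); T[:3,:3]=R.from_euler('xyz',o["eef_rot"]).as_matrix(); T[:3,3]=o["ee_pos"]
        wfc=T@np.array(p["mount"])
    else: wfc=np.linalg.inv(np.array(p["camera_from_world"]))
    return img,d,p,wfc
def ray(p,wfc,uv):
    f=K(p); v=np.array([(uv[0]-p["cx"])/f,(uv[1]-p["cy"])/f,1.]); return wfc[:3,3],wfc[:3,:3]@v
def at_z(p,wfc,uv,z):
    o,v=ray(p,wfc,uv); return o+v*(z-o[2])/v[2]
def at_d(p,wfc,uv,d):
    o,v=ray(p,wfc,uv); return o+v*d[int(round(uv[1])),int(round(uv[0]))]
def proj(p,wfc,P):
    c=np.linalg.inv(wfc)@np.append(P,1); f=K(p); return np.array([p["cx"]+f*c[0]/c[2],p["cy"]+f*c[1]/c[2]])
def tri(rays):
    A=np.zeros((3,3));b=np.zeros(3)
    for o,v in rays:
        v=v/np.linalg.norm(v);M=np.eye(3)-np.outer(v,v);A+=M;b+=M@o
    return np.linalg.solve(A,b)
def save(n,img): cv2.imwrite(f"pics/{n}.png",cv2.cvtColor(img,cv2.COLOR_RGB2BGR))
E
python3 - <<'E'
from h import *
np.set_printoptions(precision=4,suppress=True)
o=ctrl.get_obs(); print(o)
for c in ["top","side","wrist"]:
    img,d,p,w=cam(c); save(c+"0",img); print(c,K(p),p["cx"],p["cy"],{k:v for k,v in p.items() if 'world' not in k}); print(w)
    for l in ["wedge_grip","wedge_tip","base_entry","slab_front","base","sample_block"]:
        for r in ctrl.place_of(c,l)[:3]:
            uv=r["centre"]; print(c,l,round(r["score"],2),np.round(uv,1),at_d(p,w,uv,d) if 0<=uv[0]<640 and 0<=uv[1]<480 else None)
E
```

```text
pics
{'time_s': 0.0, 'qpos': array([ 1.1814,  0.3005,  1.5216, -0.    ,  1.3207, -0.0666]), 'joint_vel': array([-0.001 ,  0.0012, -0.    , -0.0008, -0.0001, -0.0028]), 'tau': array([ -0.0017, -53.18  , -35.2741,   0.0707,   0.0244,   0.    ]), 'ee_pos': array([0.1744, 0.5213, 0.2049]), 'eef_rot': array([-3.1415,  0.0011,  1.248 ]), 'force': array([0.4113, 1.1117, 0.6316]), 'moment': array([-0.0369, -0.023 ,  0.0026]), 'grip_width': 0.09373682669695554}
top 611.173890413126 308.44153334848187 238.67271968481307 {'vertical_fov': 42.87857477134108, 'cx': 308.44153334848187, 'cy': 238.67271968481307}
[[-0.0004 -0.9991  0.0414  0.4614]
 [-1.      0.0006  0.0048 -0.0273]
 [-0.0048 -0.0414 -0.9991  1.3244]
 [ 0.      0.      0.      1.    ]]
top wedge_grip 0.8 [376.6 140.7] [ 0.7228 -0.1659  0.0358]
top wedge_grip 0.74 [517.2 237.7] [ 0.5164 -0.4601  0.0383]
top wedge_grip 0.73 [453.5 277.7] [ 0.4325 -0.3256  0.0377]
top wedge_tip 0.76 [387.6 183.8] [ 0.6353 -0.1929  0.0024]
top wedge_tip 0.69 [460.3 230.9] [ 0.5328 -0.3497  0.0013]
top wedge_tip 0.64 [503.7 195.6] [ 0.609  -0.4433  0.0054]
[... 826 characters left out ...]
ntry 0.9 [325.1 229.8] [ 0.6045 -0.0013  0.0222]
side slab_front 0.94 [321.1 231.3] [0.6023 0.0127 0.0061]
side slab_front 0.57 [253.  298.1] [ 0.3168 -0.0228 -0.0026]
side base 0.69 [320.6 231.2] [0.6014 0.0138 0.0063]
wrist 363.70031061288176 316.2341582065155 246.71148725137311 {'vertical_fov': 66.84035913138885, 'cx': 316.2341582065155, 'cy': 246.71148725137311, 'mount': array([[ 1.    , -0.0002, -0.    ,  0.0005],
       [ 0.0002,  0.973 ,  0.2308, -0.0667],
       [-0.    , -0.2308,  0.973 , -0.1795],
       [ 0.    ,  0.    ,  0.    ,  1.    ]])}
[[ 0.3174  0.9227  0.2189  0.1113]
 [ 0.9483 -0.3089 -0.0732  0.5432]
 [ 0.0001  0.2308 -0.973   0.3849]
 [ 0.      0.      0.      1.    ]]
```

View pics/top0.png

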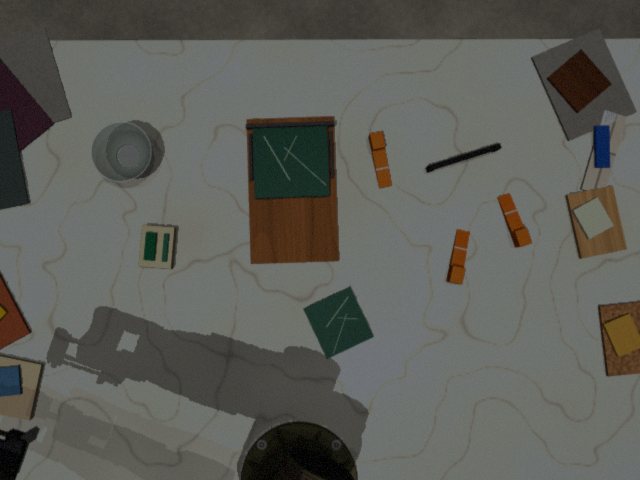

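View pics/side0.png

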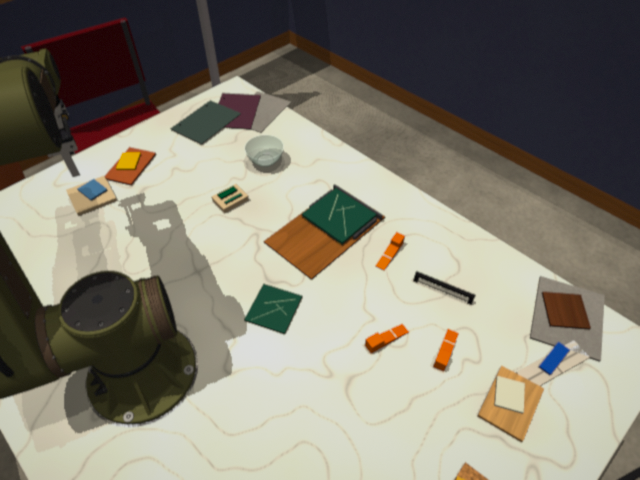

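The target wedge is the near one: heel about (455,275), tip (460,231) in the top view. The base and large slab are at about (294,190), front edge at row ~197. The small slab at (338,322) is a look-alike. Next I triangulate and segment.

```bash
cat >> h.py <<'E'
def seg(img,lo,hi,box=None):
    h=cv2.cvtColor(img,cv2.COLOR_RGB2HSV); m=cv2.inRange(h,np.array(lo),np.array(hi))
    if box: z=np.zeros_like(m); x0,y0,x1,y1=box; z[y0:y1,x0:x1]=m[y0:y1,x0:x1]; m=z
    return m
E
python3 - <<'E'
from h import *
np.set_printoptions(precision=4,suppress=True)
V={c:cam(c) for c in ["top","side"]}
t,s=V["top"],V["side"]
def T(a,b): return tri([ray(t[2],t[3],a),ray(s[2],s[3],b)])
print("grip",T((453.5,277.7),(371.4,344.3)),at_z(t[2],t[3],(453.5,277.7),.018))
print("tip",T((460.3,230.9),(407.8,331.8)),at_z(t[2],t[3],(460.3,230.9),0))
print("slabfront",T((290.1,194.5),(321.1,231.3)),at_z(t[2],t[3],(290.1,194.5),.014))
print("entry",T((289.9,198.6),(325.1,229.8)))
m=seg(t[0],(5,150,60),(18,255,255),(440,222,475,292))
r=cv2.minAreaRect(cv2.findNonZero(m)); b=cv2.boxPoints(r); print("wedge box",[at_z(t[2],t[3],q,.015)[:2].round(4) for q in b])
m=seg(t[0],(65,60,15),(95,255,255),(240,110,345,215))
r=cv2.minAreaRect(cv2.findNonZero(cv2.morphologyEx(m,cv2.MORPH_CLOSE,np.ones((5,5))))); b=cv2.boxPoints(r); print("slab top box",[at_z(t[2],t[3],q,.026)[:2].round(4) for q in b],b.tolist())
E
```

```text
grip [ 0.4318 -0.332   0.0096] [ 0.432  -0.3301  0.018 ]
tip [ 0.5373 -0.3595 -0.026 ] [ 0.5329 -0.3501  0.    ]
slabfront [ 0.6121  0.0202 -0.0076] [0.6108 0.0185 0.014 ]
entry [0.6087 0.0139 0.0058]
wedge box [array([ 0.4229, -0.32  ]), array([ 0.5356, -0.3348]), array([ 0.5319, -0.3647]), array([ 0.4193, -0.3498])]
slab top box [array([0.7546, 0.0999]), array([ 0.7599, -0.0596]), array([ 0.6073, -0.0646]), array([0.6019, 0.0941])] [[252.00242614746094, 127.06889343261719], [326.3966979980469, 124.50358581542969], [328.84442138671875, 195.48814392089844], [254.45016479492188, 198.05345153808594]]
```

```bash
python3 -m inch '[-2.92,3.95,0,0,0,0,1, -2.92,3.95,0,0,0,0,1, -2.92,3.95,0,0,0,0,1, -2.92,3.95,0,0,0,0,1, -2.92,3.95,0,0,0,0,1, -2.92,3.95,0,0,0,0,1, -2.92,3.95,0,0,0,0,1, -2.92,3.95,0,0,0,0,1, -5,1.9,0,0,0,0,1, -5,1.9,0,0,0,0,1, -5,1.9,0,0,0,0,1, -5,1.9,0,0,0,0,1, -5,1.9,0,0,0,0,1, -5,1.9,0,0,0,0,1, -5,1.9,0,0,0,0,1, -5,1.9,0,0,0,0,1, -5,1.9,0,0,0,0,1, -5,1.9,0,0,0,0,1, 0,0,0,0,0,-0.16,1, 0,0,0,0,0,0,1]' 25
cat > look.py <<'E'
from h import *
import sys
np.set_printoptions(precision=4,suppress=True)
n=sys.argv[1]
o=ctrl.get_obs(); print(o["time_s"],o["ee_pos"],o["eef_rot"],o["grip_width"],o["force"])
img,d,p,w=cam("wrist"); save(n,img)
for l,z in [("wedge_grip",.018),("wedge_tip",0),("slab_front",.014),("base_entry",.008)]:
    for r in ctrl.place_of("wrist",l)[:2]:
        uv=r["centre"]; print(l,round(r["score"],2),np.round(uv,1),at_z(p,w,uv,z))
m=seg(img,(5,150,60),(18,255,255)); cs=cv2.findContours(m,0,2)[0]
for c in cs:
    if cv2.contourArea(c)>300: print("orange",cv2.contourArea(c),cv2.boxPoints(cv2.minAreaRect(c)).round(1).tolist())
E
python3 look.py w1
```

```text
time_s: 3.65
ee_pos: [0.4214, -0.3349, 0.2052]
eef_rot: [-3.141, -0.0, 1.407]
force: [-0.3, 0.7, -0.9]
grip_width: 0.0939
3.65 [ 0.4214 -0.3349  0.2052] [-3.1412 -0.0003  1.4065] 0.09390043467257667 [-0.3072  0.6926 -0.9174]
wedge_grip 0.81 [320.1 240. ] [ 0.4351 -0.3325  0.018 ]
wedge_grip 0.74 [201.3 337.4] [ 0.522  -0.4792  0.018 ]
wedge_tip 0.97 [253.2 391.5] [ 0.6095 -0.4421  0.    ]
wedge_tip 0.88 [313.2 323.8] [ 0.5346 -0.3565  0.    ]
slab_front 0.75 [603.   63.3] [ 0.3124 -0.0441  0.014 ]
orange 649.5 [[302.1000061035156, 321.8999938964844], [304.0, 293.5], [328.5, 295.1000061035156], [326.6000061035156, 323.5]]
orange 1606.0 [[302.6000061035156, 289.79998779296875], [307.1000061035156, 225.89999389648438], [334.70001220703125, 227.89999389648438], [330.20001220703125, 291.79998779296875]]
orange 7099.5 [[557.0, 213.0], [639.0, 213.0], [639.0, 311.0], [557.0, 311.0]]
orange 363.0 [[0.0, 229.0], [0.0, 189.0], [17.0, 189.0], [17.0, 229.0]]
```

View pics/w1.png

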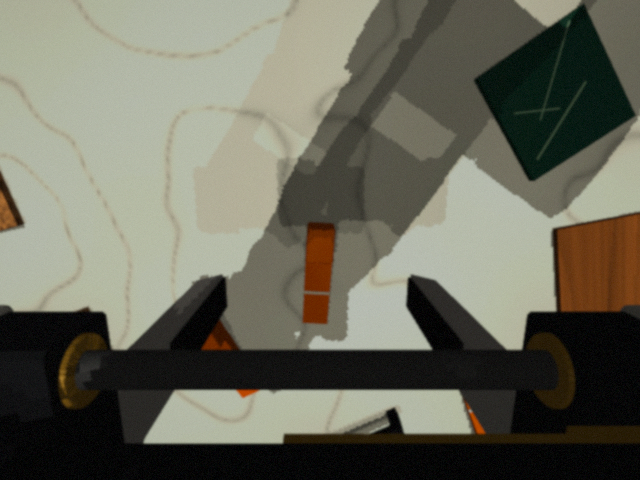

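The wedge heel is at (320,240) and its tip at (315,323). Its yaw is about -13.5° by both the network and the box. I'll align over it, lower, and take a second look.

```bash
python3 -m inch '[0.46,1.31,4,0,0,0.07,1, 0,0,4,0,0,0,1, 0,0,0,0,0,0,1]'
cat >> look.py <<'E'
B=None
for c in cs:
    M=cv2.minAreaRect(c)
    if cv2.contourArea(c)>900 and abs(M[0][0]-318)<60: print("heel corners z36",[at_z(p,w,q,.036)[:2].round(4).tolist() for q in cv2.boxPoints(M)])
E
python3 look.py w2
```

```text
time_s: 4.28
ee_pos: [0.4345, -0.3311, 0.1235]
eef_rot: [-3.137, -0.002, 1.338]
force: [-0.3, 0.6, 1.0]
grip_width: 0.0941
4.275 [ 0.4345 -0.3311  0.1235] [-3.1374 -0.0022  1.3377] 0.09412972400518593 [-0.2736  0.5876  0.9722]
wedge_grip 0.68 [311.8 247.8] [ 0.4351 -0.3341  0.018 ]
wedge_tip 0.97 [314.3 349.9] [ 0.5332 -0.3555  0.    ]
wedge_tip 0.78 [246.6 438. ] [ 0.6098 -0.4417  0.    ]
orange 2043.5 [[165.5, 401.3999938964844], [187.0, 368.5], [264.8999938964844, 419.5], [243.3000030517578, 452.3999938964844]]
orange 995.0 [[299.0, 316.0], [330.0, 316.0], [330.0, 349.0], [299.0, 349.0]]
orange 2656.0 [[295.0, 311.0], [295.0, 228.0], [331.0, 228.0], [331.0, 311.0]]
orange 1715.0 [[618.0, 207.0], [639.0, 207.0], [639.0, 305.0], [618.0, 305.0]]
heel corners z36 [[0.4825, -0.3557], [0.4882, -0.3319], [0.5161, -0.3383], [0.5103, -0.3626]]
heel corners z36 [[0.4777, -0.3578], [0.4134, -0.3416], [0.4196, -0.3155], [0.4842, -0.3302]]
```

View pics/w2.png

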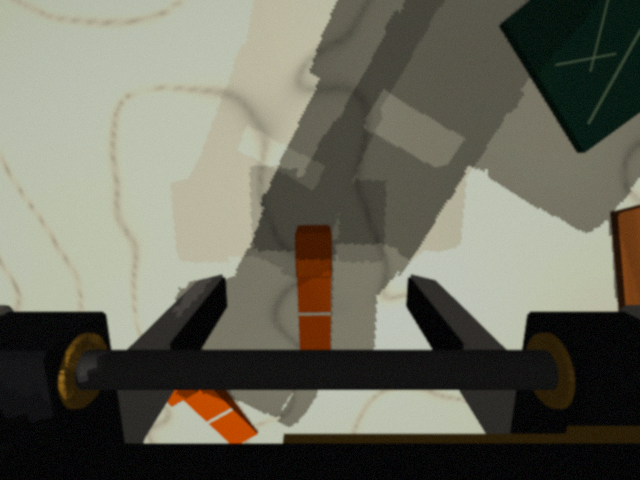

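The wedge is now vertical in the image (column 313, finger midline 317). The heel estimate agrees to 1–2 mm. Descending and gripping.

```bash
python3 -m inch '[-0.23,0.08,3.9,0,0,0,1, 0,0,3.9,0,0,0,1, 0,0,3.9,0,0,0,1, 0,0,0,0,0,0,1, 0,0,0,0,0,0,0.1, 0,0,0,0,0,0,0.1, 0,0,0,0,0,0,0.1, 0,0,0,0,0,0,0.1, 0,0,0,0,0,0,0.1, 0,0,0,0,0,0,0.1, 0,0,0,0,0,0,0.1, 0,0,0,0,0,0,0.1]' 60
```

```text
time_s: 6.02
ee_pos: [0.4355, -0.3346, 0.0084]
eef_rot: [-3.142, -0.0, 1.338]
force: [0.4, 0.4, 0.4]
grip_width: 0.0275
```

```bash
python3 -m inch '[0,0,-3,0,0,0,0.1, 0,0,-5,0,0,0,0.1, 0,0,-6,0,0,0,0.1, 0,0,-6,0,0,0,0.1, 4.23,-0.95,0,0,0,0,0.1, 4.23,-0.95,0,0,0,0,0.1, 4.23,-0.95,0,0,0,0,0.1, 4.23,-0.95,0,0,0,0,0.1, 4.23,-0.95,0,0,0,0,0.1, 4.23,-0.95,0,0,0,0,0.1, 4.23,-0.95,0,0,0,0,0.1, 4.23,-0.95,0,0,0,0,0.1, 0,0,0,0,0,-0.134,0.1, 0,0,0,0,0,-0.134,0.1, 0,0,0,0,0,0,0.1]'
python3 look.py w3
```

```text
time_s: 7.9
ee_pos: [0.4396, 0.0122, 0.2084]
eef_rot: [-3.141, 0.0, 1.605]
force: [0.0, 0.7, -0.7]
grip_width: 0.0276
7.9 [0.4396 0.0122 0.2084] [-3.1414  0.      1.6054] 0.027550755103982985 [ 0.0287  0.7373 -0.6654]
wedge_grip 0.71 [317.3 297.8] [0.5174 0.0166 0.018 ]
wedge_tip 0.89 [318.7 443.9] [0.7196 0.0255 0.    ]
slab_front 0.63 [271.7  96.2] [ 0.3144 -0.0344  0.014 ]
orange 1788.0 [[292.0, 435.0], [292.0, 398.0], [343.0, 398.0], [343.0, 435.0]]
orange 11078.0 [[226.0, 349.0], [226.0, 247.0], [399.0, 247.0], [399.0, 349.0]]
heel corners z36 [[0.6766, -0.0065], [0.6288, -0.0074], [0.6268, 0.0488], [0.6746, 0.0512]]
heel corners z36 [[0.5716, -0.0788], [0.4598, -0.0763], [0.4539, 0.0957], [0.5653, 0.1054]]
```

View pics/w3.png

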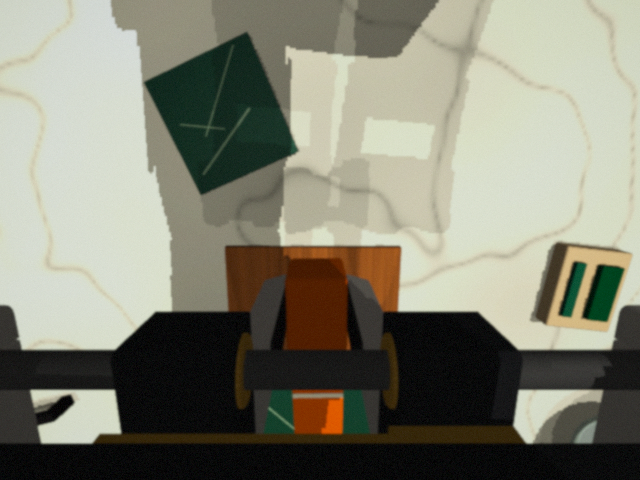

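```bash
python3 - <<'E'
from h import *
np.set_printoptions(precision=4,suppress=True)
def sub(img,a,b):  # strongest gradient along pixel line a->b
    n=80;P=np.linspace(a,b,n).astype(np.float32);g=cv2.GaussianBlur(img,(3,3),0)
    v=cv2.remap(g,P[:,:1],P[:,1:],cv2.INTER_LINEAR).reshape(n,3).astype(float); i=np.argmax(np.abs(np.diff(v,axis=0)).sum(1)); return P[i]
img=cv2.cvtColor(cv2.imread("pics/w3.png"),cv2.COLOR_BGR2RGB); _,d,p,w=cam("wrist")
L=[sub(img,(215,r),(240,r)) for r in (255,270,285)]; Rr=[sub(img,(388,r),(412,r)) for r in (255,270,285)]
F=[sub(img,(c,235),(c,257)) for c in (240,260,275,365,380)]
for n,q in (("L",L),("R",Rr),("F",F)): print(n,[at_z(p,w,u,.008)[:2] for u in q])
img=cv2.cvtColor(cv2.imread("pics/top0.png"),cv2.COLOR_BGR2RGB); _,d,p,w=cam("top")
L=[sub(img,(242,r),(258,r)) for r in (220,235,250)]; Rr=[sub(img,(330,r),(348,r)) for r in (220,235,250)]
F=[sub(img,(c,254),(c,270)) for c in (260,280,300,320,332)]; S=[sub(img,(c,190),(c,206)) for c in (262,275,290,305,320)]
for n,q,z in (("L",L,.008),("R",Rr,.008),("F",F,.008),("S",S,.026)): print("top",n,[at_z(p,w,u,z)[:2] for u in q])
E
```

```text
L [array([ 0.4757, -0.0853]), array([ 0.4926, -0.0846]), array([ 0.5098, -0.0844])]
R [array([0.4694, 0.1043]), array([0.4863, 0.105 ]), array([0.5036, 0.1049])]
F [array([ 0.4631, -0.0683]), array([ 0.4624, -0.0469]), array([ 0.4628, -0.0308]), array([0.4602, 0.0657]), array([0.4594, 0.0817])]
top L [array([0.5563, 0.1094]), array([0.5239, 0.1058]), array([0.4915, 0.1057])]
top R [array([ 0.5562, -0.0832]), array([ 0.5238, -0.0851]), array([ 0.4914, -0.085 ])]
top F [array([0.4628, 0.0834]), array([0.4654, 0.0403]), array([ 0.4671, -0.0028]), array([ 0.4671, -0.0458]), array([ 0.4689, -0.0716])]
top S [array([0.6035, 0.078 ]), array([0.6061, 0.0503]), array([0.6035, 0.0183]), array([ 0.6052, -0.0137]), array([ 0.6051, -0.0457])]
```

Base: front corners at (226,247)/(399,247), entry ≈ (0.6035, 0.014), yaw ≈ 1.8°; wrist and top views agree to 3–5 mm, and the plate is 190 mm wide as given. Now lowering the wedge in front of the slab.

```bash
python3 -m inch '[-0.19,2.7,0,0,0,0,0.1, -0.19,2.7,0,0,0,0,0.1, 0,0,4.5,0,0,0,0.1, 0,0,4.5,0,0,0,0.1, 0,0,4.5,0,0,0,0.1, 0,0,3.5,0,0,0,0.1, 0,0,1.5,0,0,0,0.1, 0,0,0,0,0,0,0.1, 0,0,0,0,0,0,0.1]'
python3 - <<'E'
from h import *
np.set_printoptions(precision=4,suppress=True)
img,d,p,w=cam("side"); save("s4",cv2.resize(img[180:300,240:400],None,fx=5,fy=5,interpolation=cv2.INTER_CUBIC))
for l in ["wedge_tip","wedge_grip","slab_front"]:
    for r in ctrl.place_of("side",l)[:2]: print(l,r["score"],r["centre"],at_z(p,w,r["centre"],.014))
o=ctrl.get_obs();g=o["ee_pos"]
a=1.8*np.pi/180;print("expected tip px",proj(p,w,[g[0]+.098*np.cos(a),g[1]+.098*np.sin(a),g[2]-.0084]),"entry px",proj(p,w,[.6035,.014,.014]))
E
```

```text
time_s: 9.38
ee_pos: [0.4946, 0.0102, 0.0248]
eef_rot: [3.14, 0.0, 1.606]
force: [0.1, -0.4, -1.1]
grip_width: 0.0279
wedge_tip 0.85 [456.7, 331.6] [ 0.6045 -0.4554  0.014 ]
wedge_tip 0.69 [321.1, 229.8] [0.6014 0.0118 0.014 ]
wedge_grip 0.96 [443.0, 362.7] [ 0.5133 -0.4815  0.014 ]
wedge_grip 0.85 [394.9, 240.3] [ 0.7224 -0.162   0.014 ]
slab_front 0.93 [321.8, 229.6] [0.6034 0.011  0.014 ]
slab_front 0.61 [251.1, 301.1] [ 0.3015 -0.0362  0.014 ]
expected tip px [318.4461 230.7769] entry px [321.0851 229.0238]
```

View pics/s4.png

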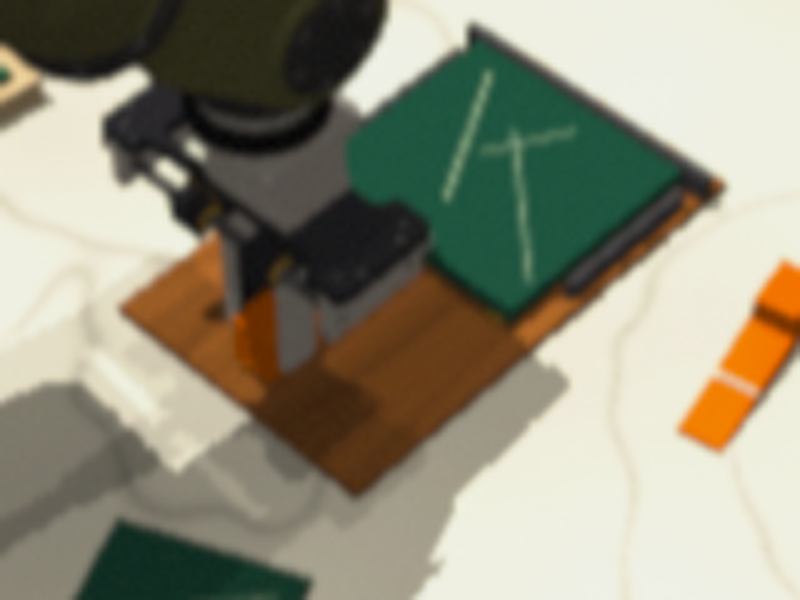

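The side crop shows the heel at about (258,335) held over the plate in front of the slab; the gripper hides the tip. Creeping down to contact.

```bash
python3 -m inch '[0,0,0.5,0,0,0,0.1, 0,0,0.1,0,0,0,0.1, 0,0,0,0,0,0,0.1]'; python3 -m inch '[0,0,0.1,0,0,0,0.1, 0,0,0.05,0,0,0,0.1, 0,0,0,0,0,0,0.1]'; python3 -m inch '[0,0,0.1,0,0,0,0.1, 0,0,0,0,0,0,0.1]'
```

```text
time_s: 9.95
ee_pos: [0.4937, 0.0103, 0.0173]
eef_rot: [-3.141, -0.0, 1.606]
force: [-0.7, -0.3, -1.3]
grip_width: 0.0278
time_s: 10.32
ee_pos: [0.4938, 0.0103, 0.0164]
eef_rot: [3.141, 0.0, 1.606]
force: [-2.2, -0.3, 6.2]
grip_width: 0.0274
time_s: 10.58
ee_pos: [0.4939, 0.0103, 0.0163]
eef_rot: [3.141, 0.0, 1.606]
force: [-10.1, 0.5, 23.5]
grip_width: 0.0273
```

Contact at z = 0.0164, as expected. Relieving the press, then pushing until the slab contact shows.

```bash
python3 -m inch '[0,0,-0.1,0,0,0,0.1, 0,0,0,0,0,0,0.1]'; python3 -m inch '[0,0.4,0,0,0,0,0.1, 0,0.4,0,0,0,0,0.1, 0,0.4,0,0,0,0,0.1, 0,0.4,0,0,0,0,0.1, 0,0.4,0,0,0,0,0.1, 0,0,0,0,0,0,0.1]'; for i in 1; do python3 -m inch '[0,0.3,0,0,0,0,0.1, 0,0,0,0,0,0,0.1]'; done;  python3 -m inch '[0,0.3,0,0,0,0,0.1, 0,0,0,0,0,0,0.1]'; python3 -m inch '[0,0.3,0,0,0,0,0.1, 0,0,0,0,0,0,0.1]'
```

```text
time_s: 10.82
ee_pos: [0.494, 0.0102, 0.0164]
eef_rot: [3.141, 0.0, 1.606]
force: [-3.2, 0.3, 8.2]
grip_width: 0.0275
time_s: 11.58
ee_pos: [0.5139, 0.011, 0.0164]
eef_rot: [3.142, 0.0, 1.606]
force: [-4.6, -0.5, 8.1]
grip_width: 0.0275
time_s: 11.82
ee_pos: [0.5167, 0.0111, 0.0164]
eef_rot: [-3.141, 0.0, 1.606]
force: [-5.6, 0.4, 9.9]
grip_width: 0.0274
time_s: 12.08
ee_pos: [0.5195, 0.0112, 0.0164]
eef_rot: [-3.141, 0.0, 1.606]
force: [-7.6, -0.2, 11.4]
grip_width: 0.0277
time_s: 12.32
ee_pos: [0.5214, 0.0112, 0.0164]
eef_rot: [-3.138, -0.0, 1.606]
force: [-15.8, -0.4, 19.6]
grip_width: 0.0274
```

Slab contact at TCP x ≈ 0.520, exactly where the measured edge predicts. Pushing on.

```bash
python3 -m inch '[0,0.3,-0.04,0,0,0,0.1, 0,0,0,0,0,0,0.1]'; python3 -m inch '[0,0.3,0,0,0,0,0.1, 0,0.3,0,0,0,0,0.1, 0,0,0,0,0,0,0.1]';  python3 -m inch '[0,0.3,0,0,0,0,0.1, 0,0.3,0,0,0,0,0.1, 0,0,0,0,0,0,0.1]'
python3 look.py w5 | head -5
```

```text
time_s: 12.58
ee_pos: [0.5244, 0.0114, 0.0164]
eef_rot: [-3.138, -0.0, 1.606]
force: [-13.0, -0.2, 12.8]
grip_width: 0.0274
time_s: 12.95
ee_pos: [0.5303, 0.0116, 0.0164]
eef_rot: [-3.138, -0.0, 1.606]
force: [-15.8, -0.5, 13.2]
grip_width: 0.0275
time_s: 13.32
ee_pos: [0.5363, 0.0118, 0.0164]
eef_rot: [-3.138, -0.0, 1.606]
force: [-14.4, -0.3, 14.1]
grip_width: 0.0278
13.325 [0.5363 0.0118 0.0164] [-3.1379 -0.0001  1.6061] 0.027798807741590218 [-14.3677  -0.2936  14.1389]
wedge_grip 0.76 [317.1 299.5] [0.5402 0.0129 0.018 ]
slab_front 0.96 [318.1 410.6] [0.6096 0.016  0.014 ]
orange 1561.5 [[271.0, 389.0], [362.0, 389.0], [362.0, 409.0], [271.0, 409.0]]
orange 52958.5 [[128.0, 149.0], [504.0, 149.0], [504.0, 350.0], [128.0, 350.0]]
```

View pics/w5.png

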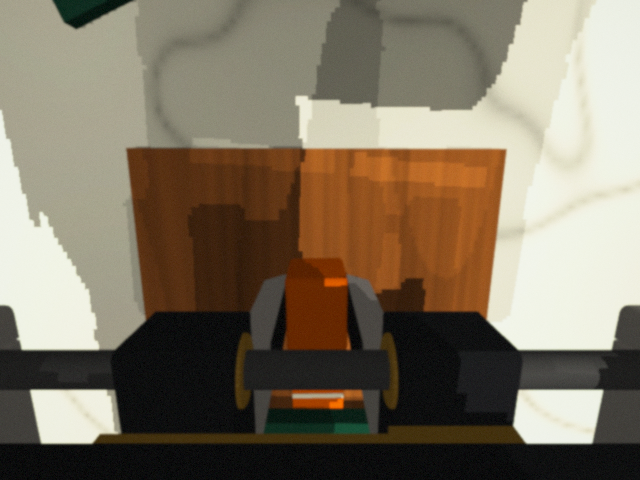

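In the wrist view the white line is at row ~397 and the slab's edge at row ~409 (column 318), so roughly 9 mm remain and the wedge is centred.

```bash
python3 -m inch '[0,0.3,0,0,0,0,0.1, 0,0.3,0,0,0,0,0.1, 0,0,0,0,0,0,0.1]'
python3 - <<'E'
from h import *
np.set_printoptions(precision=4,suppress=True)
img,d,p,w=cam("wrist"); g=ctrl.get_obs()["ee_pos"]
print("line px",proj(p,w,[g[0]+.058,g[1]+.002,.019]),"edge px (.604,z .021top .031)",proj(p,w,[.604,.014,.0185]),proj(p,w,[.604,.014,.031]))
crop=img[380:440,250:390]; save("w6",cv2.resize(crop,None,fx=5,fy=5,interpolation=cv2.INTER_CUBIC))
# slab pitch/height from side and top depth
for c in ("side","top"):
    img,d,p,w=cam(c); h=cv2.cvtColor(img,cv2.COLOR_RGB2HSV); P=[]
    for x in np.arange(.63,.745,.005):
        for y in np.arange(-.05,.085,.005):
            u,v=np.round(proj(p,w,[x,y,.028])).astype(int)
            if 65<=h[v,u,0]<=95 and h[v,u,1]>80 and d[v,u]>0: P.append(at_d(p,w,(u,v),d))
    P=np.array(P); A=np.c_[P[:,:2]-[.603,.014],np.ones(len(P))]
    k=np.linalg.lstsq(A,P[:,2],rcond=None)[0]; r=P[:,2]-A@k; ok=abs(r)<.006; k=np.linalg.lstsq(A[ok],P[ok,2],rcond=None)[0]
    print(c,len(P),ok.sum(),"slope x,y, z at front",k,"lift by slope mm",-k[0]*150, "std",r.std())
E
```

```text
time_s: 13.95
ee_pos: [0.5423, 0.012, 0.0164]
eef_rot: [-3.138, -0.0, 1.606]
force: [-14.4, -0.9, 13.0]
grip_width: 0.0278
line px [315.259  392.5955] edge px (.604,z .021top .031) [314.9584 397.8045] [314.8864 412.9397]
side 476 298 slope x,y, z at front [-0.0853 -0.0099  0.036 ] lift by slope mm 12.801518421260216 std 0.013339122477975219
top 573 562 slope x,y, z at front [-0.0228 -0.0017  0.0309] lift by slope mm 3.4157897201220435 std 0.0026098526918059404
```

View pics/w6.png

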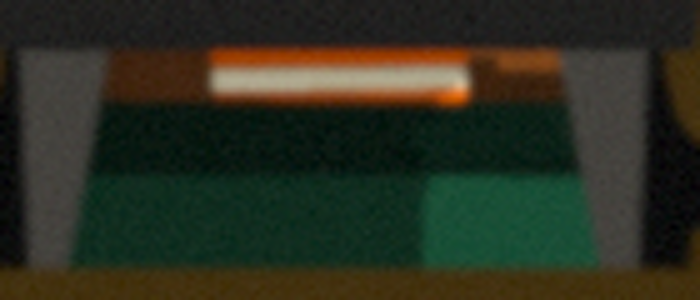

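The line is centred at row ~396, the slab's lower edge at ~400.5: about 3 mm remain (1.4 px/mm). Top depth gives a lift of about 3.4–4.9 mm so far.

```bash
python3 -m inch '[0,0.3,0,0,0,0,0.1, 0,0,0,0,0,0,0.1, 0,0,0,0,0,0,0.1]'
python3 - <<'E'
from h import *
np.set_printoptions(precision=4,suppress=True)
img,d,p,w=cam("wrist"); save("w7",cv2.resize(img[380:440,250:390],None,fx=5,fy=5,interpolation=cv2.INTER_CUBIC))
img,d,p,w=cam("top"); h=cv2.cvtColor(img,cv2.COLOR_RGB2HSV)
for (a,b) in ((.625,.65),(.65,.675),(.675,.70),(.70,.72),(.72,.74)):
    for (c,e) in ((-.05,.014),(.014,.08)):
        z=[]
        for x in np.arange(a,b,.003):
            for y in np.arange(c,e,.003):
                u,v=np.round(proj(p,w,[x,y,.028])).astype(int)
                if 65<=h[v,u,0]<=95 and h[v,u,1]>80 and d[v,u]>0:
                    q=at_d(p,w,(u,v),d)
                    if q[2]<.045: z.append(q[2])
        print(a,c,len(z),np.median(z) if z else None)
vi,s=cam("side")[0],None; save("s7",cv2.resize(vi[180:300,240:400],None,fx=5,fy=5,interpolation=cv2.INTER_CUBIC))
E
```

```text
time_s: 14.48
ee_pos: [0.5453, 0.0121, 0.0164]
eef_rot: [-3.138, -0.0, 1.606]
force: [-13.7, -1.5, 12.0]
grip_width: 0.0278
0.625 -0.05 184 0.030876411170357776
0.625 0.014 191 0.030963201526714057
0.65 -0.05 178 0.03020452927127193
0.65 0.014 180 0.029720012026869136
0.675 -0.05 178 0.029813756475979725
0.675 0.014 171 0.02890840812237716
0.7 -0.05 150 0.028421554266790716
0.7 0.014 122 0.028306692698982228
0.72 -0.05 149 0.02788114183226109
0.72 0.014 138 0.027893996485509054
```

View pics/w7.png

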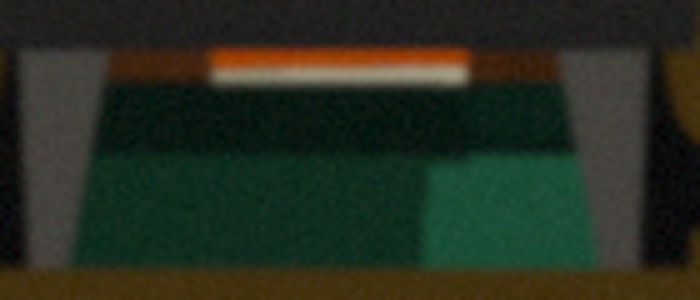

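View pics/s7.png

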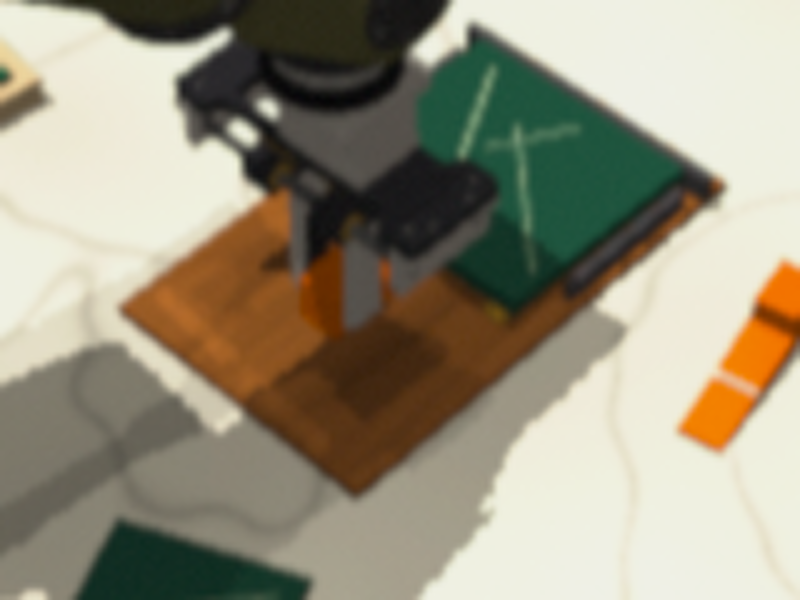

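The white line is now half covered by the slab's edge at crop row ~84. The side view shows the front edge up, with a brass rest visible at (495,312). The depth slope gives a lift of about 4.7 mm. Handing in while holding.

```bash
python3 -m inch '[0,0,0,0,0,0,0.1, 0,0,0,0,0,0,0.1]'; python3 -c "from station import ctrl; print(ctrl.hand_in())"
```

```text
time_s: 14.88
ee_pos: [0.5454, 0.0121, 0.0164]
eef_rot: [-3.138, -0.0, 1.606]
force: [-13.6, -0.6, 12.9]
grip_width: 0.0277
the job is handed in; nothing more can be done
None
```

I pushed the wedge nearest the robot in under the middle of the large slab's front edge, and the edge lifted about 5 mm. The job was handed in at about 14.9 s, with the gripper still holding the wedge and pushing at about 14 N.

- **Lift:** the white line lies at the slab's edge in the wrist view. The slab's tilt in the top camera's depth reading gives about 4.7 mm. A brass rest can be seen under the raised edge from the side.
- **Steadiness:** the pose and forces stayed steady over the last rows. The gripper stayed clear of the slab in every view.
- **Checks that disagreed:**
  - The first points triangulated from two cameras were up to 26 mm off in height. I went by the known heights, closer wrist views and the contact readings instead.
  - The base's front edge differed by 5 mm between the wrist and top views. Contact with the slab came where their average predicted.
  - Partway through the push, the slab tilt from the side camera's depth came out at 12.8 mm. Most of its points were obstructed by the gripper, so I discarded it.
- **Not checked:** I did not re-measure the other samples; nothing was seen touching them.

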